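Stow a glass bottle in the trolley's bottle holder and lay the retaining bar over it

TASK

Before the anaesthetic trolley is wheeled away, stand the narrow-necked amber glass bottle upright in the deep square well of the steel bottle holder, lowering it gently so the glass is not knocked. Then lay the long retaining bar, grip uppermost, gently across the holder's two forked brackets above the bottle, centred and with both ends fully down between the fork cheeks. Leave everything else where it stands.

Things in the scene. Friction and masses are not known exactly. Their poses are not given: they have to be found in the camera images.
- holder: Fixed steel bottle holder on a 100 x 196 mm base plate. In its middle a deep open square well, 80 x 80 mm inside, walls 5 mm, inner floor 11 mm and rim 111 mm above the table; at each end along y a post with an upward-open fork. Highest point 196 mm. Origin: on the table under the middle of the well; z up; y runs from bracket to bracket, so the laid bar lies along y.
- bracket_a (a point): Middle of the flat seat of the holder's fork at its +y end, 172 mm above the table, 82 mm from the holder's middle. The seat is 24 mm deep along the holder's y, between two cheeks 36 mm apart along x; the cheeks rise 14 mm straight, then flare out as a lead-in up to 24 mm above the seat. Axes as the holder's.
- bracket_b (a point): The same for the fork at the holder's -y end.
- bottle: Amber glass bottle with rounded shoulders, paper label and grey screw cap: body 64 mm diameter up to 82 mm, narrowing to a 28 mm neck at 106 mm; cap 32 mm diameter from 120 to 150 mm (total height). About 0.35 kg. Origin: centre of its underside; z is its axis, up. Standing in the well its top is 161 mm above the table.
- bar: Long retaining bar: flat dark steel strip 190 mm long (its y), 28 mm wide (x), 8 mm thick, with an upright black block grip on its middle, 60 mm long (y), 16 mm wide (x), rising from 8 to 42 mm above the underside. About 0.32 kg. Origin: centre of the strip's underside; z up towards the grip. Either end may go to either bracket.
- bar_end_a (a point): Point on the underside of the long bar, 82 mm from its middle along its +y: where it rests on a bracket.
- bar_end_b (a point): Point on the underside of the long bar, 82 mm from its middle along its -y: where it rests on the other bracket.
- short_bar: Bystander: a bar of the same make but only 110 mm long (along its y) with a 40 mm grip, too short to span the brackets; 42 mm high with its grip. Origin: centre of its underside.
- squeeze_bottle: Bystander: white plastic squeeze bottle with a pointed spout, 66 mm diameter, 189 mm high. Origin: centre of its underside.
- mug: Bystander: white mug, 80 mm diameter, 95 mm high, handle at its +y. Origin: centre of its underside.
- bowl: Bystander: steel bowl, 110 mm diameter, 45 mm high. Origin: centre of its underside.
Things that resemble listed ones, but are neither listed nor needed, are in the scene too. What is shaped like the bar but green or yellow is not meant. What is shaped like the bottle but red is not meant.

How it is judged (in metres and radians):
On the way:
1. the bottle stands upright on the floor of the well, let go (x of bottle in the frame of holder between -0.012 and 0.012 m and y of bottle in the frame of holder between -0.012 and 0.012 m and z of bottle in the frame of holder between 0.006 and 0.016 m and angle between bottle's own z axis and vertical below 0.15 rad and contact force between the fingers and bottle below 0.2 N and linear speed of bottle below 0.03 m/s), for 0.2 s.
At the end, for the whole second after the job is handed in: The bottle stands upright (0.15 rad) on the well floor. The long bar lies grip up across both brackets: both ends down on the seats (5 mm) between the cheeks (8 mm sideways), its middle within 15 mm of the holder's middle along its length. Both are at rest (x of bottle in the frame of holder between -0.012 and 0.012 m and y of bottle in the frame of holder between -0.012 and 0.012 m and z of bottle in the frame of holder between 0.006 and 0.016 m and angle between bottle's own z axis and vertical below 0.15 rad and z of bar_end_a in the frame of holder between 0.167 and 0.1765 m and x of bar_end_a in the frame of holder between -0.008 and 0.008 m and z of bar_end_b in the frame of holder between 0.167 and 0.1765 m and x of bar_end_b in the frame of holder between -0.008 and 0.008 m and y of bar in the frame of holder between -0.015 and 0.015 m and angle between bar's own z axis and vertical below 0.1 rad and linear speed of each of bottle, bar below 0.02 m/s); the robot touches nothing.
It fails at once if the bottle knocks against the holder with over 60 N, or falls, let go, at over 0.4 m/s (contact force between bottle and holder above 60 N or (contact force between the fingers and bottle below 0.1 N and linear speed of bottle above 0.4 m/s)).
It fails at once if the bar strikes or is pressed on the holder with over 80 N, or falls, let go, at over 0.4 m/s (contact force between bar and holder above 80 N or (contact force between the fingers and bar below 0.1 N and linear speed of bar above 0.4 m/s)).
It fails at once if the bar presses on the bottle (contact force between bar and bottle above 5 N).
It fails at once if a bystander is moved by more than 30 mm (distance of any of squeeze_bottle, short_bar, mug, bowl from where it was at the start of the episode above 0.03 m).
It also fails if it takes over 61 s, if anything falls off the work surface, if the arm or the gripper's body presses on something with over 40 N, if the wrist force passes 120 N, or if a joint passes its speed limit or range.

ROBOT

A 6-joint arm with a two-finger parallel gripper is mounted at the origin on the work surface. World frame = base frame: x ahead of the robot, y to its left, z up, the work surface at z = 0. Lengths are in m, angles in degrees, forces in N, time in s.
With the tool pointing down it reaches from about 0.3 to 0.75 m from the base axis. Payload 8.5 kg.
Tool frame: the origin (TCP) lies midway between the tips of the shut fingers; the grasp point (between the pads) lies 19 mm behind it (env.grasp_offset is the distance from the TCP to the grasp point, in m); z points along the fingers, y is the line along which they close (so a half turn about z gives the same grasp; the last joint's range is limited). The gripper opens to 85 mm and grips with 20 to 120 N. Pads are 22 mm wide; open, the fingers measure 114 mm over their backs; the gripper's body (76 mm by 85 mm) begins 54 mm behind the grasp point. The pads swing forward as they close: fully open they stand 13 mm farther back than shut.
Start: joints at [-87.966, 21.807, 74.336, -0, 83.858, -12.336], TCP at [0.136, -0.533, 0.231] pointing down, gripper open.
Joint ranges: [-178.18, 178.18], [-50.72, 133.34], [12.68, 142.11], [-81.47, 261.47], [9.98, 163.14], [-165.26, 165.26]. Speed limits (degrees/s): [136.94, 136.94, 180, 180, 180, 180].

INTERFACE

Orientations are given as a 3x3 rotation matrix whose columns are the frame's x, y, z axes.
In Python, from rig import env gives the robot as it stands.
- The arm moves only by the tool servo_tool, never from a script. Its argument "deltas" is text: rows parted by semicolons, each of 7 numbers parted by spaces: the opening, from 0 (shut) to 1 (fully open), then the shift along the tool's x, y, z in mm, then the turn, a rotation vector about the tool's x, y, z in rad. A call has 1 to 8 rows; each row shifts and turns the commanded pose from where the row before left it, along the tool's axes as they then stand; what a row does not reach is not made up. A row lasts 1/12 s, in which the tool goes at most 41.7 mm and 7.16 degrees, less where a joint would pass 70% of its speed; a pose out of reach is approached as far as the arm can. A call is refused whole if a number of a shift passes 41.7 or a number of a turn 0.125, either way. A call with a gripper value outside its range is refused whole. The fingers move at their own pace and stop on an object; "newtons" is the grip in N (left out, the last holds). Time passes only in rows, so rows that do not move let the fingers close. It gives the time, the measured TCP pose, the force, the opening and the grip force at its end, in the units of the state.
- env.observe(): the state, without advancing time (a new reading comes with each control period).
- env.get_image(name): name is "scene" or "top" or "wrist"; returns a dict with "img" (384x512x3 uint8, red, green, blue), "depth" (384x512 float32, m along the optical axis (not along the pixel's ray), 0 where there is no reading), "camera_matrix" (3x3 intrinsics, pixels), "world_to_cam" (4x4, takes a point from world to camera coordinates). Camera axes: x right, y down, z forward; pixel columns grow to the right and rows downward; lengths in m; the calibration is good to about 2 mm. A picture is of the moment at which its call begins.
- env.close_job(): hands the job in; it is judged then, once.
Trained networks look in a picture, given as the dict that the camera call returned (one of the last four; its "shot" number tells which), for a name from the list of things; names that differ only in an ending like _2 or _b are one class to them, and where a whole thing is asked for, a point or a joint stands for the part that bears it (a point fixed in the world has none). Each returns a list of dicts, best first, with "conf" (0 to 1); they miss things now and then, are a little off and sometimes report something else, mostly with a low value. They report only what shows in the picture. A call takes as long as a camera call. They do not tell look-alikes from the thing itself.
- env.spot_in(name, picture): "bbox" ([centre column, centre row, width, height] in pixels, round what is visible of it).
- env.spot_point(name, picture): "uv" ([column, row] in pixels: a listed point, or the origin of a listed thing).
The state is a dict: "time_s": time; "q": joint angles; "qvel": joint speeds; "joint_efforts": joint torques, N m; "position": TCP position; "tool_rot": TCP orientation; "ft_force": force on the tool from outside, world axes, zero at the start; "wrist_torque": the same for the moment, N m; "grip_width": finger opening in m; "gripper_force": force on a finger pad.
Only numpy, scipy, OpenCV 4.12 (cv2) and the standard library are available. Lean on these libraries where they do the work, as an engineer would, in place of code of your own. Each camera call takes 0.05 s, during which the arm holds its last target. There are 200 camera calls.

## Working session

There is one attempt and no reset: what is moved stays moved. The work goes in short steps, Python scripts to look and compute and a tool call to move; the robot and the scene stay as the last step left them, time stands still between calls to the robot, and variables do not carry over. Pictures are saved under pics/ and viewed, at most 10 in all, crops included, and the job is handed in when it is done.

Besides the shell and the picture viewer there is one more tool, called after ">>>" as name(argument=value, ...), one argument or row to a line, values as JSON. servo_tool: Moves the arm, as the interface text tells. Its arguments: {"type":"object","properties":{"deltas":{"type":"string"},"newtons":{"type":"number"}},"required":["deltas"]}

```bash
ls; mkdir -p pics
cat > h.py <<'E'
import numpy as np, cv2
from rig import env
def cloud(p):
    d=p["depth"];K=p["camera_matrix"];T=np.linalg.inv(p["world_to_cam"])
    v,u=np.mgrid[:d.shape[0],:d.shape[1]]
    c=np.stack([(u-K[0,2])/K[0,0]*d,(v-K[1,2])/K[1,1]*d,d],-1)
    w=c@T[:3,:3].T+T[:3,3]; w[d==0]=np.nan
    return w
def ray(p,uv,z):
    K=p["camera_matrix"];T=np.linalg.inv(p["world_to_cam"])
    r=T[:3,:3]@np.array([(uv[0]-K[0,2])/K[0,0],(uv[1]-K[1,2])/K[1,1],1])
    return T[:3,3]+r*(z-T[2,3])/r[2]
E
python3 - <<'E'
from h import *
a=env.get_image("top");b=env.get_image("scene")
print(env.observe()); print(env.grasp_offset)
for p,n in((a,"top"),(b,"scene")):
    w=cloud(p)
    cv2.imwrite(f"pics/{n}0.png",cv2.resize(p["img"][:,:,::-1],(800,600)))
    for k in["holder","bottle","bar","short_bar","squeeze_bottle","mug","bowl"]:
        for r in env.spot_in(k,p)[:4]:
            print(n,k,round(r["conf"],2),np.round(r["bbox"]),np.round(w[int(r["bbox"][1]),int(r["bbox"][0])],3))
    zz={"bracket_a":.172,"bar_end_a":0,"bottle":0,"bar":0,"holder":0}
    for k in zz:
        for r in env.spot_point(k,p)[:6]:
            print(n,"pt",k,round(r["conf"],2),np.round(r["uv"],1),np.round(ray(p,r["uv"],zz[k]),3))
E
```

```text
pics
{'time_s': 0.1, 'q': array([-8.79660833e+01,  2.18382057e+01,  7.43784188e+01,  1.57732825e-03,
        8.38574716e+01, -1.23361354e+01]), 'qvel': array([-0.0224364 , -0.08763266, -0.10803995, -0.03716222, -0.06569295,
        0.1055473 ]), 'joint_efforts': array([ 3.87894965e-03, -4.49222732e+01, -2.31656027e+01, -1.81205737e-04,
        3.67174987e-03,  4.17667223e-06]), 'position': array([ 0.13649332, -0.53253586,  0.23077516]), 'tool_rot': array([[ 9.68713755e-01,  2.48180702e-01, -1.85435227e-05],
       [ 2.48180518e-01, -9.68712939e-01,  1.29337705e-03],
       [ 3.03027876e-04, -1.25751428e-03, -9.99999163e-01]]), 'ft_force': array([-0.29486608,  0.22017426, -0.02945722]), 'wrist_torque': array([0.0054417 , 0.04408459, 0.05501824]), 'gripper_force': 0.0, 'grip_width': 0.08557658455140894}
0.0187
top holder 0.57 [283. 184.  54.  31.] [ 0.541 -0.038  0.01 ]
top bottle 0.88 [357. 214.  20.  17.] [ 0.42  -0.294  0.102]
top bottle 0.82 [389. 215.  26.  19.] [ 0.419 -0.406  0.111]
top bottle 0.51 [284. 182.  57.  31.] [ 0.548 -0.041  0.017]
top bar 0.8 [197. 220.  49.  27.] [0
[... 2084 characters left out ...]
91.7] [0.555 0.078 0.172]
scene pt bar_end_a 0.93 [337.4 229.9] [0.47 0.37 0.  ]
scene pt bar_end_a 0.81 [305.9 206.4] [0.361 0.226 0.   ]
scene pt bar_end_a 0.71 [340.6 187.4] [0.187 0.337 0.   ]
scene pt bar_end_a 0.68 [396.1 227. ] [0.39  0.577 0.   ]
scene pt bar_end_a 0.58 [312.3 191.2] [0.249 0.228 0.   ]
scene pt bar_end_a 0.58 [380.1 199.6] [0.229 0.505 0.   ]
scene pt bottle 0.91 [178.  194.3] [ 0.433 -0.306  0.   ]
scene pt bottle 0.56 [154.9 188.4] [ 0.421 -0.421  0.   ]
scene pt bar 0.84 [389.6 213.7] [0.314 0.548 0.   ]
scene pt bar 0.75 [321.8 215.7] [0.403 0.298 0.   ]
scene pt bar 0.69 [327.1 187.4] [0.204 0.283 0.   ]
scene pt holder 0.97 [232.2 221. ] [ 0.534 -0.025  0.   ]
```

View pics/top0.png

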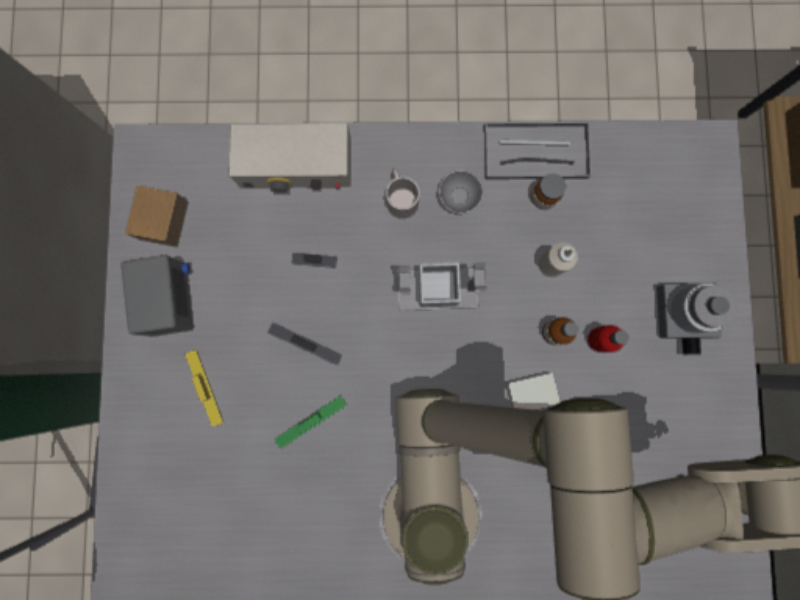

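View pics/scene0.png

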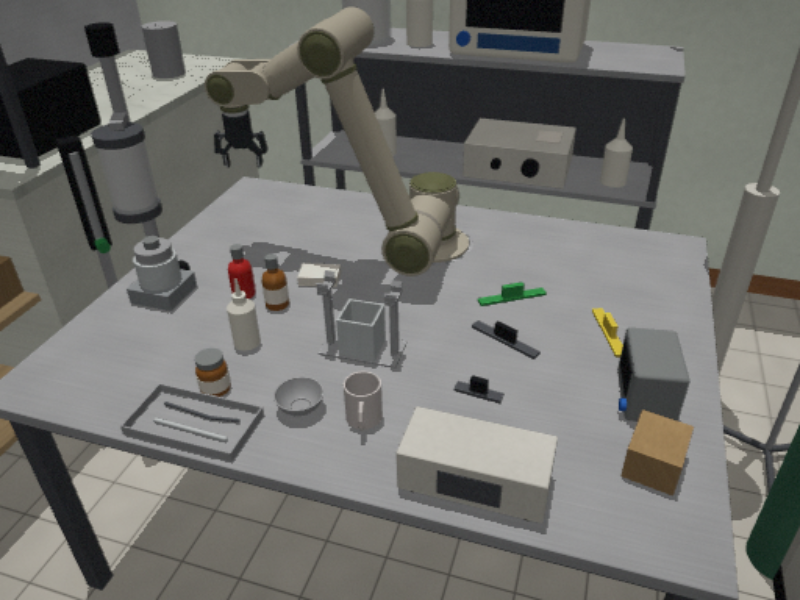

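Run:
```python
from h import *
a=env.get_image("top");b=env.get_image("scene");c=env.get_image("wrist")
for p in(a,b):
    w=cloud(p);im=p["img"]
    # bottles & bars: mean colours and clouds
    for n,(x,y,r,z0,z1) in {"b1":(.433,-.307,.06,.02,.2),"b2":(.421,-.42,.06,.02,.2),"bar1":(.305,.54,.11,.025,.06),"bar2":(.405,.295,.11,.025,.06),"bar3":(.206,.28,.11,.025,.06)}.items():
        m=(np.hypot(w[...,0]-x,w[...,1]-y)<r)&(w[...,2]>z0)&(w[...,2]<z1)
        if m.sum()<5: print(n,"none");continue
        q=w[m];xy=q[:,:2]-q[:,:2].mean(0);e,v=np.linalg.eigh(xy.T@xy)
        print(n,m.sum(),"rgb",im[m].mean(0).round(),"mean",q.mean(0).round(3),"min",q.min(0).round(3),"max",q.max(0).round(3),"axis",v[:,1].round(3))
    m=(w[...,2]>.15)&(abs(w[...,0]-.53)<.12)&(abs(w[...,1]+.02)<.15)
    q=w[m];print("hold",m.sum()); 
    for s in(q[q[:,1]>-.02],q[q[:,1]<=-.02]): print(s.mean(0).round(3),s.min(0).round(3),s.max(0).round(3)) if len(s) else 0
cv2.imwrite("pics/w0.png",c["img"][:,:,::-1])
```

```text
b1 314 rgb [80. 63. 50.] mean [ 0.428 -0.299  0.103] min [ 0.399 -0.335  0.023] max [ 0.461 -0.278  0.158] axis [-0.982 -0.189]
b2 351 rgb [88. 36. 36.] mean [ 0.41  -0.409  0.1  ] min [ 0.38  -0.439  0.024] max [ 0.443 -0.388  0.157] axis [-0.998 -0.059]
bar1 94 rgb [147. 133.  58.] mean [0.302 0.542 0.041] min [0.274 0.525 0.025] max [0.329 0.561 0.051] axis [-0.927 -0.374]
bar2 74 rgb [50. 50. 52.] mean [0.407 0.3   0.042] min [0.39  0.273 0.028] max [0.424 0.329 0.051] axis [0.435 0.9  ]
bar3 75 rgb [ 59. 117.  70.] mean [0.219 0.284 0.043] min [0.2   0.257 0.027] max [0.24  0.312 0.05 ] axis [-0.541  0.841]
hold 275
[0.538 0.057 0.181] [0.508 0.045 0.167] [0.568 0.069 0.203]
[ 0.543 -0.106  0.181] [ 0.513 -0.12   0.167] [ 0.574 -0.094  0.2  ]
b1 405 rgb [100.  84.  68.] mean [ 0.448 -0.3    0.082] min [ 0.411 -0.337  0.02 ] max [ 0.472 -0.272  0.152] axis [-0.503  0.864]
b2 359 rgb [104.  41.  40.] mean [ 0.428 -0.409  0.086] min [ 0.395 -0.449  0.021] max [ 0.451 -0.385  0.153] axis [-0.464  0.886]
bar1 68 rgb [160. 143.  54.] mean [0.311 0.545 0.036] min [0.279 0.528 0.025] max [0.339 0.563 0.046] axis [-0.919 -0.395]
bar2 79 rgb [23. 25. 25.] mean [0.414 0.304 0.036] min [0.391 0.275 0.025] max [0.432 0.331 0.044] axis [0.429 0.903]
bar3 71 rgb [ 44. 103.  57.] mean [0.226 0.287 0.035] min [0.206 0.259 0.025] max [0.245 0.315 0.043] axis [-0.516  0.857]
hold 259
[0.544 0.06  0.178] [0.509 0.046 0.153] [0.575 0.073 0.197]
[ 0.548 -0.103  0.178] [ 0.515 -0.118  0.15 ] [ 0.581 -0.091  0.198]
```

The top view shows the amber bottle at (560,330) with a red look-alike at (605,338). The dark long bar is at (305,343), the holder at (440,285) and the short bar at (315,260). The scene view agrees. I'll move above the bottle and align the tool with the holder.

>>> servo_tool(
  deltas="1 21.5 -9.3 -3 0 0 0;1 21.5 -9.3 -3 0 0 0;1 21.5 -9.3 -3 0 0 0;1 21.5 -9.3 -3 0 0 0;1 21.5 -9.3 -3 0 0 0;1 21.5 -9.3 -3 0 0 0;1 21.5 -9.3 -3 0 0 0;1 21.5 -9.3 -3 0 0 0",
)

```text
time_s: 2.12
position: [0.2855, -0.4172, 0.2556]
tool_rot: [[0.969, 0.248, 0.0], [0.248, -0.969, -0.0], [0.0, 0.0, -1.0]]
ft_force: [0.2, 0.5, 0.4]
grip_width: 0.0853
gripper_force: 0.0
```

>>> servo_tool(
  deltas="1 21.5 -9.3 -3 0 0 0;1 21.5 -9.3 -3 0 0 0;1 21.5 -9.3 -3 0 0 0;1 21.5 -9.3 -3 0 0 0;1 21.5 -9.3 -3 0 0 0;1 21.5 -9.3 -3 0 0 0;1 21.5 -9.3 -3 0 0 0;1 21.5 -9.3 -3 0 0 0",
)

```text
time_s: 2.78
position: [0.4336, -0.3024, 0.2795]
tool_rot: [[0.969, 0.248, 0.0], [0.248, -0.969, -0.0], [0.0, 0.0, -1.0]]
ft_force: [0.5, -0.8, -0.2]
grip_width: 0.0851
gripper_force: 0.0
```

>>> servo_tool(
  deltas="1 0 0 0 0 0 -0.12;1 0 0 0 0 0 -0.12;1 0 0 0 0 0 -0.12;1 0 0 0 0 0 -0.12;1 0 0 0 0 0 -0.12;1 0 0 0 0 0 -0.12",
)

```text
time_s: 3.28
position: [0.4328, -0.3032, 0.2793]
tool_rot: [[0.56, 0.829, 0.0], [0.829, -0.56, -0.0], [0.0, 0.0, -1.0]]
ft_force: [-0.3, -0.4, -1.2]
grip_width: 0.0857
gripper_force: 0.0
```

>>> servo_tool(
  deltas="1 0 0 0 0 0 -0.12;1 0 0 0 0 0 -0.12;1 0 0 0 0 0 -0.12;1 0 0 0 0 0 -0.12;1 0 0 0 0 0 -0.12;1 0 0 0 0 0 0;1 0 0 0 0 0 0",
)

```text
time_s: 3.87
position: [0.4328, -0.3033, 0.2793]
tool_rot: [[0.004, 1.0, -0.0], [1.0, -0.004, -0.0], [-0.0, -0.0, -1.0]]
ft_force: [0.5, 0.3, -0.8]
grip_width: 0.0853
gripper_force: 0.0
```

Run:
```python
from h import *
s=env.observe();print(s["position"],s["tool_rot"].round(4),s["time_s"])
p=env.get_image("wrist");cv2.imwrite("pics/w1.png",p["img"][:,:,::-1])
print(p["world_to_cam"].round(3))
for p in(p,env.get_image("top"),env.get_image("scene")):
    w=cloud(p)
    for n,z0,z1 in(("captop",.146,.158),("cap",.122,.158),("body",.02,.08)):
        m=(np.hypot(w[...,0]-.43,w[...,1]+.303)<.05)&(w[...,2]>z0)&(w[...,2]<z1)
        if m.sum()<4: continue
        q=w[m];print(n,m.sum(),q.mean(0).round(4),np.median(q,0).round(4),q.min(0).round(4),q.max(0).round(4))
```

```text
[ 0.4327699  -0.30325676  0.27933825] [[ 0.0036  1.     -0.    ]
 [ 1.     -0.0036 -0.    ]
 [-0.     -0.     -1.    ]] 3.8667
[[ 1.    -0.003  0.001 -0.433]
 [-0.003 -0.945  0.327 -0.342]
 [-0.    -0.327 -0.945  0.327]
 [ 0.     0.     0.     1.   ]]
captop 848 [ 0.4312 -0.3081  0.1491] [ 0.4313 -0.3081  0.1491] [ 0.4162 -0.3243  0.146 ] [ 0.4464 -0.2927  0.1513]
cap 1036 [ 0.4312 -0.3059  0.1464] [ 0.4313 -0.3052  0.1489] [ 0.4156 -0.3243  0.1221] [ 0.4467 -0.2927  0.1513]
body 370 [ 0.4314 -0.2814  0.0541] [ 0.4313 -0.2795  0.0568] [ 0.4004 -0.301   0.0205] [ 0.4621 -0.2762  0.08  ]
body 48 [ 0.4335 -0.2825  0.0521] [ 0.4332 -0.2807  0.0519] [ 0.4083 -0.2989  0.0232] [ 0.4596 -0.2774  0.0784]
captop 23 [ 0.4345 -0.3097  0.1487] [ 0.435  -0.3088  0.1489] [ 0.4151 -0.3251  0.1462] [ 0.449  -0.2963  0.1526]
cap 72 [ 0.4383 -0.3055  0.1401] [ 0.4393 -0.3044  0.1434] [ 0.4104 -0.3251  0.1232] [ 0.4525 -0.2897  0.1526]
body 190 [ 0.4537 -0.2963  0.0502] [ 0.4577 -0.2928  0.0506] [ 0.4214 -0.3358  0.0202] [ 0.4716 -0.2734  0.0799]
```

View pics/w1.png

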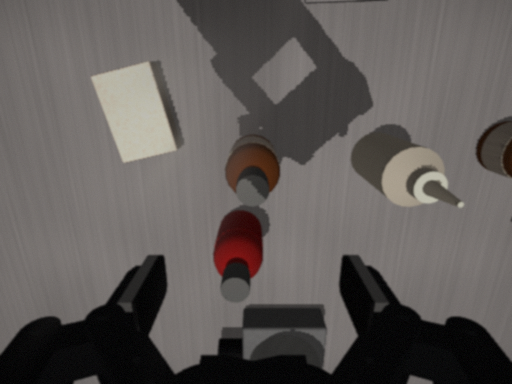

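Wrist view: amber bottle at (252,180), red look-alike at (238,255). The cap axis is at (0.431, -0.3085). I'll descend and grasp the cap.

>>> servo_tool(
  deltas="1 -5.2 -1.5 10 0 0 0;1 0 0 25 0 0 0;1 0 0 25 0 0 0;1 0 0 25 0 0 0;1 0 0 25 0 0 0;1 0 0 25 0 0 0;1 0 0 20 0 0 0;1 0 0 7 0 0 0",
)

```text
time_s: 4.68
position: [0.4301, -0.3076, 0.114]
tool_rot: [[0.001, 1.0, -0.004], [1.0, -0.001, 0.004], [0.004, -0.004, -1.0]]
ft_force: [1.3, -0.0, -0.3]
grip_width: 0.0855
gripper_force: 0.0
```

>>> servo_tool(
  deltas="1 0 0 0 0 0 0;0 0 0 0 0 0 0;0 0 0 0 0 0 0;0 0 0 0 0 0 0;0 0 0 0 0 0 0;0 0 0 0 0 0 0;0 0 0 0 0 0 0;0 0 0 0 0 0 0",
  newtons=45,
)

```text
time_s: 5.35
position: [0.4317, -0.3088, 0.1182]
tool_rot: [[-0.0, 1.0, 0.001], [1.0, 0.0, -0.001], [-0.001, 0.001, -1.0]]
ft_force: [0.8, -0.4, 5.9]
grip_width: 0.031
gripper_force: 44.5
```

>>> servo_tool(
  deltas="0 0 0 -8 0 0 0;0 0 0 -16 0 0 0;0 0 0 -24 0 0 0;0 0 0 -32 0 0 0;0 0 0 -36 0 0 0;0 0 0 -36 0 0 0;0 0 0 -36 0 0 0;0 0 0 -36 0 0 0",
)

```text
time_s: 6.02
position: [0.4308, -0.3078, 0.3433]
tool_rot: [[-0.0, 1.0, -0.001], [1.0, 0.0, 0.001], [0.001, -0.001, -1.0]]
ft_force: [0.9, -1.2, -2.1]
grip_width: 0.0308
gripper_force: 45.0
```

>>> servo_tool(
  deltas="0 8 6 -6 0 0 0;0 20 10 0 0 0 0;0 28 16 0 0 0 0;0 30 18 0 0 0 0;0 30 18 0 0 0 0;0 30 18 0 0 0 0;0 20 12 0 0 0 0;0 10 2 0 0 0 0",
)

```text
time_s: 6.68
position: [0.5323, -0.1295, 0.3464]
tool_rot: [[-0.003, 1.0, -0.001], [1.0, 0.003, 0.002], [0.002, -0.001, -1.0]]
ft_force: [0.3, 0.0, -2.7]
grip_width: 0.0309
gripper_force: 45.2
```

>>> servo_tool(
  deltas="0 0 0 0 0 0 0;0 0 0 0 0 0 0;0 0 0 0 0 0 0;0 0 0 0 0 0 0",
)

```text
time_s: 7.02
position: [0.5308, -0.1336, 0.3473]
tool_rot: [[0.002, 1.0, -0.0], [1.0, -0.002, -0.0], [-0.0, -0.0, -1.0]]
ft_force: [-0.2, -0.4, -3.4]
grip_width: 0.0309
gripper_force: 45.2
```

```bash
cat > hold.py <<'E'
from h import *
def run(names=("wrist","top","scene")):
    s=env.observe();print(s["position"],s["grip_width"],s["time_s"]);pos=s["position"]
    for n in names:
        p=env.get_image(n);w=cloud(p)
        if n=="wrist":cv2.imwrite("pics/w%d.png"%int(s["time_s"]*10),p["img"][:,:,::-1])
        far=np.hypot(w[...,0]-pos[0],w[...,1]-pos[1])>.05
        for nm,z0,z1 in(("rim",.107,.115),("seat",.167,.177),("cheeks",.190,.2),("plate",.006,.0145)):
            m=far&(w[...,2]>z0)&(w[...,2]<z1)&(abs(w[...,0]-.543)<.06)&(abs(w[...,1]+.025)<.11)
            q=w[m][:,:2]
            if nm in("rim","plate"):
                if len(q)>20:
                    r=cv2.minAreaRect((q*1000).astype(np.float32));print(n,nm,len(q),np.round(r[0],1),np.round(r[1],1),round(r[2],1))
            else:
                for sgn in(1,-1):
                    k=q[(q[:,1]+.025)*sgn>0.05]
                    if len(k)>5: print(n,nm,sgn,len(k),((k.min(0)+k.max(0))/2).round(4),np.ptp(k,0).round(4),k.mean(0).round(4))
        for r in env.spot_point("bracket_a",p)[:2]: print(n,"pt",round(r["conf"],2),ray(p,r["uv"],.172).round(4))
E
python3 -c "import hold;hold.run()"; ls pics
```

```text
[ 0.53079139 -0.13363771  0.34725423] 0.0308588025591655 7.0167
wrist rim 1509 [541.5 -22.7] [90.3 90.4] 1.7
wrist seat -1 17 [ 0.5659 -0.0925] [0.0131 0.0011] [ 0.566  -0.0923]
wrist cheeks -1 101 [ 0.5704 -0.0997] [0.0082 0.0156] [ 0.5709 -0.0978]
wrist plate 3767 [541.4 -24.1] [ 98.7 180.9] 1.4
wrist pt 0.79 [ 0.5442 -0.1066  0.172 ]
top rim 124 [540.2 -25.4] [89.9 87.8] 89.6
top seat 1 72 [0.5307 0.0558] [0.0456 0.021 ] [0.5353 0.0562]
top cheeks 1 36 [0.5382 0.0576] [0.0585 0.0232] [0.5419 0.0576]
top cheeks -1 6 [ 0.5699 -0.1001] [0.0069 0.0079] [ 0.5704 -0.099 ]
top plate 501 [542.1 -14.8] [193.5 116.8] 89.4
top pt 0.92 [ 0.5513 -0.1159  0.172 ]
top pt 0.55 [0.5486 0.0598 0.172 ]
scene rim 92 [544.3  -1.2] [137.2  95.6] 89.9
scene seat 1 51 [0.5459 0.059 ] [0.0603 0.0244] [0.5457 0.0606]
scene seat -1 10 [ 0.5734 -0.1013] [0.0118 0.0212] [ 0.5739 -0.098 ]
scene cheeks 1 21 [0.5421 0.0593] [0.0575 0.0224] [0.5394 0.0598]
scene cheeks -1 6 [ 0.5752 -0.1016] [0.0076 0.018 ] [ 0.5751 -0.1006]
scene plate 134 [547.3 -18.1] [ 98.9 189.5] 0.9
scene pt 0.79 [0.5618 0.065  0.172 ]
scene pt 0.76 [ 0.5779 -0.089   0.172 ]
scene0.png
top0.png
w0.png
w1.png
w70.png
```

>>> servo_tool(
  deltas="0 10 1 0 0 0 0;0 20 2 0 0 0 0;0 26 3 0 0 0 0;0 26 2.7 0 0 0 0;0 19 2 0 0 0 0;0 10 0 0 0 0 -0.03;0 0 0 20 0 0 0;0 0 0 20 0 0 0",
)

```text
time_s: 7.98
position: [0.5422, -0.0206, 0.3077]
tool_rot: [[-0.033, 0.999, 0.003], [0.999, 0.033, -0.001], [-0.001, 0.003, -1.0]]
ft_force: [0.1, 0.2, -3.2]
grip_width: 0.0311
gripper_force: 45.3
```

>>> servo_tool(
  deltas="0 0 0 20 0 0 0;0 0 0 10 0 0 0;0 0 0 5 0 0 0;0 0 0 0 0 0 0;0 0 0 0 0 0 0;0 0 0 0 0 0 0",
)

```text
time_s: 8.48
position: [0.5424, -0.0216, 0.2733]
tool_rot: [[-0.03, 1.0, 0.002], [1.0, 0.03, -0.001], [-0.001, 0.002, -1.0]]
ft_force: [0.3, 0.2, -3.4]
grip_width: 0.0309
gripper_force: 45.1
```

Run:
```python
from h import *
s=env.observe();print(s["position"],s["tool_rot"].round(3).tolist(),s["grip_width"],s["time_s"])
ims=[]
for n in("scene","top","wrist"):
    p=env.get_image(n);w=cloud(p)
    K=p["camera_matrix"];im=p["img"]
    if n!="wrist":
        m=(abs(w[...,0]-.5415)<.045)&(abs(w[...,1]+.0227)<.045)&(w[...,2]>.175)&(w[...,2]<.235)
        q=w[m];print(n,len(q),q.min(0).round(4),q.max(0).round(4))
        for z in(.18,.195,.21,.225):
            k=q[abs(q[:,2]-z)<.008]
            if len(k)>3: print(z,k.min(0).round(4),k.max(0).round(4))
    c=im[130:250,170:310] if n!="wrist" else im
    ims.append(cv2.resize(c[:,:,::-1],(400,300),interpolation=cv2.INTER_CUBIC))
cv2.imwrite("pics/m1.png",np.vstack([np.hstack(ims[:2]),np.hstack([ims[2],ims[2]*0])]))
```

```text
[ 0.54236608 -0.02160026  0.27333676] [[-0.03, 1.0, 0.002], [1.0, 0.03, -0.001], [-0.001, 0.002, -1.0]] 0.030939877288358737 8.4833
scene 259 [ 0.53   -0.0496  0.1753] [0.5806 0.0123 0.2349]
0.18 [ 0.5438 -0.0496  0.1753] [0.5778 0.0111 0.188 ]
0.195 [ 0.5398 -0.0482  0.187 ] [0.58   0.0121 0.2029]
0.21 [ 0.5401 -0.0466  0.2021] [0.5806 0.0106 0.2176]
0.225 [ 0.5341 -0.0452  0.2171] [0.5772 0.0123 0.2326]
top 30 [ 0.5092 -0.0492  0.1794] [0.5513 0.0084 0.2329]
0.18 [ 0.5105 -0.0155  0.1794] [0.544  0.0082 0.1868]
0.195 [ 0.5092 -0.0182  0.1893] [0.5402 0.0084 0.2028]
0.21 [ 0.51   -0.0136  0.2026] [0.523  0.0031 0.2162]
0.225 [ 0.5093 -0.0492  0.2182] [0.5513 0.0068 0.2329]
```

View pics/m1.png

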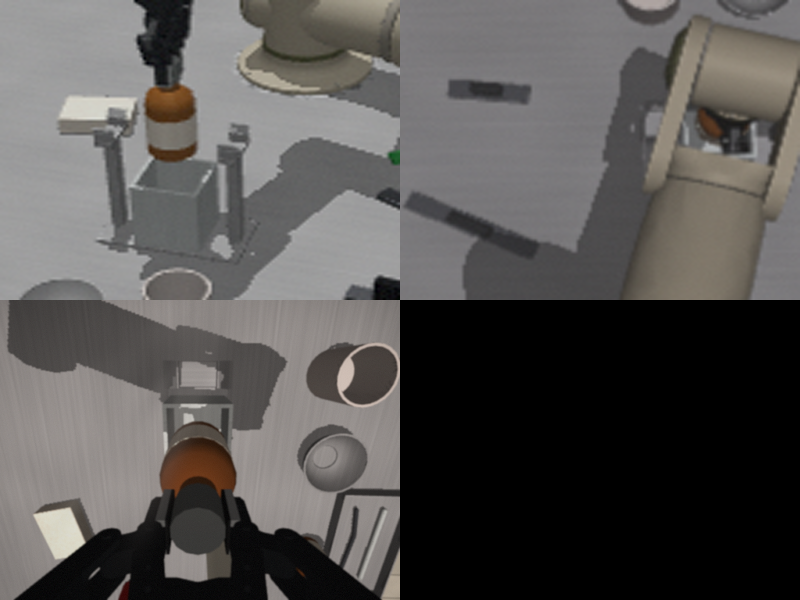

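The scene crop (170,125) and wrist crop (200,470) both show the bottle upright above the well. I'll lower it, slowly at the end.

>>> servo_tool(
  deltas="0 -2 -1 8 0 0 0;0 0 0 16 0 0 0;0 0 0 18 0 0 0;0 0 0 18 0 0 0;0 0 0 18 0 0 0;0 0 0 18 0 0 0;0 0 0 16 0 0 0;0 0 0 8 0 0 0",
)

```text
time_s: 9.3
position: [0.5401, -0.0234, 0.1501]
tool_rot: [[-0.03, 1.0, -0.003], [1.0, 0.03, 0.001], [0.001, -0.003, -1.0]]
ft_force: [0.3, -0.1, -3.4]
grip_width: 0.0308
gripper_force: 45.2
```

>>> servo_tool(
  deltas="0 0 0 4 0 0 0;0 0 0 0 0 0 0;0 0 0 0 0 0 0;0 0 0 1.5 0 0 0;0 0 0 1 0 0 0;0 0 0 1 0 0 0;0 0 0 1 0 0 0;0 0 0 0 0 0 0",
)

```text
time_s: 9.97
position: [0.541, -0.0235, 0.1438]
tool_rot: [[-0.03, 1.0, -0.0], [1.0, 0.03, -0.0], [-0.0, -0.0, -1.0]]
ft_force: [-0.3, 0.3, -3.2]
grip_width: 0.0308
gripper_force: 45.2
```

>>> servo_tool(
  deltas="0 0 0 3 0 0 0;0 0 0 3 0 0 0;0 0 0 2 0 0 0;0 0 0 1 0 0 0;0 0 0 1 0 0 0;0 0 0 1 0 0 0;0 0 0 0.5 0 0 0;0 0 0 0 0 0 0",
)

```text
time_s: 10.63
position: [0.5411, -0.0235, 0.1322]
tool_rot: [[-0.03, 1.0, -0.0], [1.0, 0.03, 0.0], [0.0, -0.0, -1.0]]
ft_force: [-0.3, -0.2, -2.8]
grip_width: 0.031
gripper_force: 45.2
```

>>> servo_tool(
  deltas="0 0 0 0.5 0 0 0;0 0 0 0.5 0 0 0;0 0 0 0.5 0 0 0;0 0 0 0.3 0 0 0;0 0 0 0 0 0 0",
)

```text
time_s: 11.05
position: [0.5411, -0.0235, 0.1305]
tool_rot: [[-0.03, 1.0, -0.0], [1.0, 0.03, 0.0], [0.0, -0.0, -1.0]]
ft_force: [0.1, 0.9, -2.8]
grip_width: 0.0309
gripper_force: 45.2
```

>>> servo_tool(
  deltas="0 0 0 0.5 0 0 0;0 0 0 0.3 0 0 0;0 0 0 0.2 0 0 0;0 0 0 0.2 0 0 0;0 0 0 0 0 0 0",
)

```text
time_s: 11.47
position: [0.5411, -0.0235, 0.1293]
tool_rot: [[-0.03, 1.0, 0.0], [1.0, 0.03, 0.0], [0.0, 0.0, -1.0]]
ft_force: [0.3, -0.4, -2.5]
grip_width: 0.0309
gripper_force: 45.3
```

>>> servo_tool(
  deltas="0 0 0 0.3 0 0 0;0 0 0 0.2 0 0 0;0 0 0 0.2 0 0 0;0 0 0 0 0 0 0",
)

```text
time_s: 11.8
position: [0.5413, -0.0235, 0.1292]
tool_rot: [[-0.03, 1.0, 0.001], [1.0, 0.03, -0.0], [-0.0, 0.001, -1.0]]
ft_force: [-1.5, 1.0, 5.8]
grip_width: 0.0305
gripper_force: 46.0
```

The bottle is seated. I'll release and rise.

>>> servo_tool(
  deltas="0.6 0 0 0 0 0 0;0.6 0 0 0 0 0 0;0.9 0 0 0 0 0 0;0.9 0 0 0 0 0 0;0.9 0 0 0 0 0 0;0.9 0 0 0 0 0 0;0.9 0 0 0 0 0 0",
)

```text
time_s: 12.38
position: [0.5411, -0.0235, 0.1286]
tool_rot: [[-0.03, 1.0, -0.0], [1.0, 0.03, 0.0], [0.0, -0.0, -1.0]]
ft_force: [0.1, -0.5, -0.4]
grip_width: 0.077
gripper_force: 0.0
```

>>> servo_tool(
  deltas="0.9 0 0 -8 0 0 0;0.9 0 0 -16 0 0 0;0.9 0 0 -24 0 0 0;0.9 0 0 -32 0 0 0;0.9 0 0 -36 0 0 0;0.9 0 0 -36 0 0 0;0.9 0 0 -24 0 0 0;0.9 0 0 -10 0 0 0",
)

```text
time_s: 13.05
position: [0.5416, -0.0235, 0.3195]
tool_rot: [[-0.03, 1.0, 0.007], [1.0, 0.03, -0.002], [-0.002, 0.007, -1.0]]
ft_force: [0.2, -0.3, 0.1]
grip_width: 0.0767
gripper_force: 0.0
```

Run:
```python
from h import *
s=env.observe();print(s["position"],s["time_s"])
p=env.get_image("wrist");w=cloud(p)
m=(np.hypot(w[...,0]-.541,w[...,1]+.0235)<.03)&(w[...,2]>.15)&(w[...,2]<.17)
q=w[m];print(len(q),q.mean(0),np.ptp(q,0), q.max(0))
p=env.get_image("top");w=cloud(p)
m=(np.hypot(w[...,0]-.407,w[...,1]-.3)<.045)&(w[...,2]>.03)&(w[...,2]<.06)
q=w[m];r=cv2.minAreaRect((q[:,:2]*1000).astype(np.float32));print(r,q.mean(0))
m=(np.hypot(w[...,0]-.407,w[...,1]-.3)<.11)&(w[...,2]>.004)&(w[...,2]<.06)&(p["img"].max(-1)<100)
q=w[m];r=cv2.minAreaRect((q[:,:2]*1000).astype(np.float32));print(r,q.mean(0))
```

```text
[ 0.5415502  -0.023536    0.31946838] 13.05
769 [ 0.54086174 -0.02209125  0.15966549] [0.03097708 0.03147774 0.01253485] [ 0.55644088 -0.00751259  0.16254214]
((406.4888000488281, 300.32696533203125), (59.16102600097656, 15.858241081237793), 65.43073272705078) [0.40642658 0.30020291 0.04303572]
((365.8360595703125, 314.3734130859375), (203.5463409423828, 115.47865295410156), 64.65860748291016) [0.39382663 0.29353501 0.01470556]
```

>>> servo_tool(
  deltas="0.9 12 -5 0 0 0 0;0.9 22 -8 0 0 0 0;0.9 30 -11 0 0 0 0;0.9 30 -11 0 0 0 0;0.9 30 -11 5 0 0 0;0.9 30 -11 5 0 0 0;0.9 30 -11 5 0 0 0;0.9 30 -11 5 0 0 0",
)

```text
time_s: 13.82
position: [0.4536, 0.1898, 0.2931]
tool_rot: [[-0.03, 1.0, -0.003], [1.0, 0.03, -0.0], [-0.0, -0.003, -1.0]]
ft_force: [0.8, -0.0, -0.2]
grip_width: 0.0769
gripper_force: 0.0
```

>>> servo_tool(
  deltas="0.9 30 -11 10 0 0 0;0.9 30 -11 10 0 0 0;0.9 30 -11 10 0 0 0;0.9 25 -10 10 0 0 0;0.9 0 0 0 0 0 0.115;0.9 0 0 0 0 0 0.115;0.9 0 0 0 0 0 0.115;0.9 0 0 0 0 0 0.115",
)

```text
time_s: 14.48
position: [0.4077, 0.3021, 0.2532]
tool_rot: [[0.421, 0.907, -0.003], [0.907, -0.421, -0.001], [-0.002, -0.002, -1.0]]
ft_force: [0.5, -0.4, 0.2]
grip_width: 0.0771
gripper_force: 0.0
```

>>> servo_tool(
  deltas="0.9 0 0 0 0 0 0;0.9 0 0 0 0 0 0;0.9 0 0 0 0 0 0",
)

```text
time_s: 14.73
position: [0.4087, 0.3018, 0.2541]
tool_rot: [[0.414, 0.91, -0.001], [0.91, -0.414, -0.0], [-0.001, -0.001, -1.0]]
ft_force: [0.7, 0.1, 0.3]
grip_width: 0.077
gripper_force: 0.0
```

Run:
```python
from h import *
s=env.observe();P=s["position"];R=s["tool_rot"];print(P,R.round(3).tolist(),s["time_s"])
p=env.get_image("wrist");w=cloud(p);cv2.imwrite("pics/bar.png",p["img"][:,:,::-1])
for nm,z0,z1 in(("gtop",.036,.047),("strip",.004,.012)):
    m=(np.hypot(w[...,0]-.407,w[...,1]-.3)<.115)&(w[...,2]>z0)&(w[...,2]<z1)&(p["img"].max(-1)<110)
    if m.sum()<5: print(nm,m.sum());continue
    q=w[m];r=cv2.minAreaRect((q[:,:2]*1000).astype(np.float32));print(nm,len(q),np.round(r[0],1),np.round(r[1],1),round(r[2],1),q.mean(0).round(4))
    c=np.array([r[0][0]/1000,r[0][1]/1000,q[:,2].mean()]);print("tool delta mm",((c-P)@R*1000).round(1))
```

```text
[0.4086564  0.30176304 0.25407117] [[0.414, 0.91, -0.001], [0.91, -0.414, -0.0], [-0.001, -0.001, -1.0]] 14.7333
gtop 667 [408.2 304.5] [59.  15.7] 65.2 [0.4083 0.305  0.0409]
tool delta mm [  2.4  -1.3 213.2]
strip 2478 [407.8 303.6] [189.5  28. ] 64.7 [0.4126 0.314  0.0071]
tool delta mm [  1.5  -1.3 247. ]
```

View pics/bar.png

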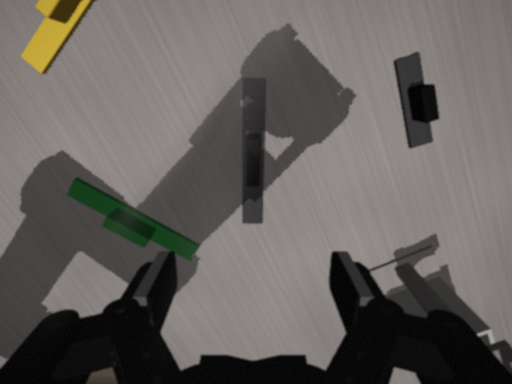

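The dark long bar is at (252,150), measured at 190 mm; the short bar is at right (415,100). I'll descend and grip.

>>> servo_tool(
  deltas="0.9 2 -1.3 10 0 0 0.01;0.9 0 0 25 0 0 0;0.9 0 0 38 0 0 0;0.9 0 0 38 0 0 0;0.9 0 0 38 0 0 0;0.9 0 0 30 0 0 0;0.9 0 0 22 0 0 0;0.9 0 0 15 0 0 0",
)

```text
time_s: 15.45
position: [0.4078, 0.3036, 0.0362]
tool_rot: [[0.424, 0.906, -0.003], [0.906, -0.424, -0.001], [-0.003, -0.002, -1.0]]
ft_force: [0.1, -1.2, 0.3]
grip_width: 0.077
gripper_force: 0.0
```

>>> servo_tool(
  deltas="0.9 0 0 12 0 0 0;0.9 0 0 8 0 0 0;0.9 0 0 4 0 0 0;0.9 0 0 1 0 0 0;0.9 0 0 0 0 0 0;0.9 0 0 0 0 0 0",
)

```text
time_s: 15.95
position: [0.4092, 0.3042, 0.0143]
tool_rot: [[0.426, 0.905, 0.001], [0.905, -0.426, 0.001], [0.001, 0.001, -1.0]]
ft_force: [0.7, 0.7, -0.0]
grip_width: 0.0771
gripper_force: 0.0
```

>>> servo_tool(
  deltas="0 0 0 0 0 0 0;0 0 0 0 0 0 0;0 0 0 0 0 0 0;0 0 0 0 0 0 0;0 0 0 0 0 0 0;0 0 0 0 0 0 0;0 0 0 0 0 0 0;0 0 0 0 0 0 0",
  newtons=70,
)

```text
time_s: 16.62
position: [0.409, 0.3041, 0.0139]
tool_rot: [[0.426, 0.905, 0.0], [0.905, -0.426, 0.0], [0.0, 0.0, -1.0]]
ft_force: [-0.2, -1.0, 4.9]
grip_width: 0.0146
gripper_force: 69.3
```

>>> servo_tool(
  deltas="0 0 0 -5 0 0 0;0 0 0 -15 0 0 0;0 0 0 -30 0 0 0;0 0 0 -40 0 0 0;0 0 0 -40 0 0 0;0 0 0 -40 0 0 0;0 0 0 -40 0 0 0;0 0 0 -40 0 0 0",
)

```text
time_s: 17.28
position: [0.408, 0.3037, 0.2655]
tool_rot: [[0.426, 0.905, -0.001], [0.905, -0.426, -0.001], [-0.001, -0.001, -1.0]]
ft_force: [0.4, 0.5, -3.3]
grip_width: 0.0145
gripper_force: 68.5
```

>>> servo_tool(
  deltas="0 -5 5 -20 0 0 0;0 -14 15 0 0 0 0;0 -22 24 0 0 0 0;0 -22 24 0 0 0 0;0 -22 24 0 0 0 0;0 -22 24 0 0 0 0;0 -22 24 0 0 0 0;0 -22 24 0 0 0 0",
)

```text
time_s: 17.95
position: [0.4928, 0.0961, 0.2833]
tool_rot: [[0.426, 0.905, -0.001], [0.905, -0.426, 0.0], [-0.001, -0.001, -1.0]]
ft_force: [-0.2, -0.3, -3.3]
grip_width: 0.0149
gripper_force: 68.7
```

>>> servo_tool(
  deltas="0 -22 24 0 0 0 0;0 -22 24 0 0 0 0;0 -22 24 0 0 0 0;0 -22.5 23.2 0 0 0 0;0 0 0 0 0 0 -0.117;0 0 0 0 0 0 -0.117;0 0 0 0 0 0 -0.117;0 0 0 0 0 0 -0.117",
)

```text
time_s: 18.62
position: [0.541, -0.0232, 0.283]
tool_rot: [[-0.033, 0.999, -0.002], [0.999, 0.033, 0.001], [0.001, -0.002, -1.0]]
ft_force: [-0.4, -0.3, -2.6]
grip_width: 0.0149
gripper_force: 68.9
```

>>> servo_tool(
  deltas="0 0 0 0 0 0 0;0 0 0 0 0 0 0;0 0 0 0 0 0 0;0 0 0 0 0 0 0",
)

```text
time_s: 18.95
position: [0.5413, -0.0229, 0.2835]
tool_rot: [[-0.026, 1.0, -0.0], [1.0, 0.026, 0.0], [0.0, -0.0, -1.0]]
ft_force: [-0.8, -0.2, -2.7]
grip_width: 0.0147
gripper_force: 68.9
```

Run:
```python
from h import *
s=env.observe();P=s["position"];R=s["tool_rot"];print(P,R.round(4).tolist(),s["time_s"],s["grip_width"],s["ft_force"])
ims=[]
for n in("wrist","scene","top"):
    p=env.get_image(n);w=cloud(p)
    zb=P[2]-.0139
    m=(np.hypot(w[...,0]-P[0],w[...,1]-P[1])<.11)&(w[...,2]>zb-.008)&(w[...,2]<zb+.014)&(abs(w[...,0]-P[0])<.03)
    q=w[m]
    if len(q)>10:
        r=cv2.minAreaRect((q[:,:2]*1000).astype(np.float32));print(n,len(q),np.round(r[0],1),np.round(r[1],1),round(r[2],1))
        for sg in(1,-1):
            k=q[(q[:,1]-P[1])*sg>.06]
            if len(k):print("end",sg,len(k),k.mean(0).round(4),k.min(0).round(4),k.max(0).round(4))
    for z0,z1,nm in((.190,.2,"cheek"),(.107,.115,"rim")):
        m=(abs(w[...,0]-.5415)<.05)&(abs(w[...,1]+.023)<.11)&(w[...,2]>z0)&(w[...,2]<z1);q=w[m]
        if len(q)>10:print(n,nm,len(q),q.min(0).round(4),q.max(0).round(4))
    im=p["img"][:,:,::-1];ims.append(cv2.resize(im if n=="wrist" else im[130:250,170:310],(400,300),interpolation=cv2.INTER_CUBIC))
cv2.imwrite("pics/m2.png",np.hstack(ims[:2]))
```

```text
[ 0.5412883  -0.02294753  0.283513  ] [[-0.0257, 0.9997, -0.0004], [0.9997, 0.0257, 0.0001], [0.0001, -0.0004, -1.0]] 18.95 0.014738136413260241 [-0.83574082 -0.18989716 -2.7399016 ]
wrist 9523 [540.2 -14.2] [ 28.2 171.7] 1.5
end 1 4556 [0.5385 0.055  0.2768] [0.524  0.0371 0.2738] [0.5528 0.0719 0.2791]
end -1 729 [ 0.5422 -0.0917  0.2767] [ 0.528  -0.1001  0.2749] [ 0.5562 -0.083   0.2781]
wrist cheek 744 [0.5083 0.0465 0.19  ] [0.5698 0.0713 0.197 ]
wrist rim 1018 [ 0.4955 -0.0683  0.1071] [0.5876 0.0232 0.1125]
scene 289 [542.8 -23.7] [ 36.4 192.4] 0.2
end 1 63 [0.5427 0.0552 0.2744] [0.5244 0.0371 0.2684] [0.5607 0.0725 0.2781]
end -1 56 [ 0.5479 -0.1001  0.2751] [ 0.5308 -0.1199  0.2676] [ 0.5608 -0.0835  0.2789]
scene cheek 36 [ 0.51   -0.1164  0.1901] [0.5797 0.0723 0.1976]
scene rim 166 [ 0.4943 -0.1128  0.107 ] [0.5914 0.0674 0.1149]
top 138 [536.5 -25.7] [189.7  26.1] 89.0
end 1 69 [0.5385 0.0579 0.279 ] [0.5249 0.0436 0.2731] [0.5509 0.0691 0.2836]
end -1 3 [ 0.5308 -0.1192  0.28  ] [ 0.5299 -0.1204  0.2787] [ 0.5327 -0.1172  0.282 ]
top cheek 14 [0.5087 0.0488 0.1921] [0.5673 0.0691 0.1996]
top rim 73 [ 0.4961 -0.0991  0.1073] [0.5437 0.0197 0.1148]
```

View pics/m2.png

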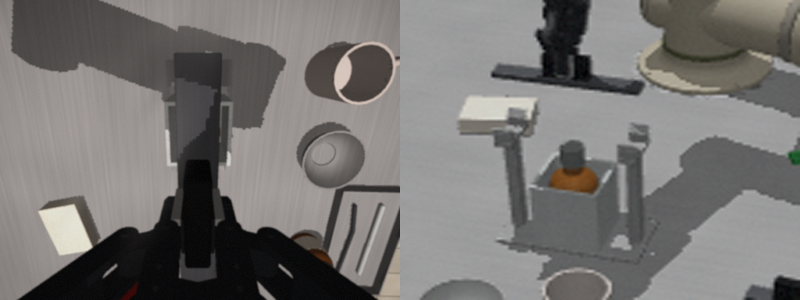

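The bar hangs level and aligned over the forks (scene crop (570,80) above (575,135)). Lowering it.

>>> servo_tool(
  deltas="0 0 0 8 0 0 -0.003;0 0 0 14 0 0 0;0 0 0 16 0 0 0;0 0 0 15 0 0 0;0 0 0 12 0 0 0;0 0 0 7 0 0 0;0 0 0 3 0 0 0;0 0 0 0 0 0 0",
)

```text
time_s: 19.77
position: [0.5413, -0.023, 0.2081]
tool_rot: [[-0.031, 1.0, -0.001], [1.0, 0.031, 0.0], [0.0, -0.001, -1.0]]
ft_force: [-0.2, 0.2, -1.5]
grip_width: 0.0148
gripper_force: 68.9
```

>>> servo_tool(
  deltas="0 0 0 2 0 0 0;0 0 0 3 0 0 0;0 0 0 3 0 0 0;0 0 0 3 0 0 0;0 0 0 2 0 0 0;0 0 0 2 0 0 0;0 0 0 1 0 0 0;0 0 0 0 0 0 0",
)

```text
time_s: 20.43
position: [0.5414, -0.023, 0.1924]
tool_rot: [[-0.031, 1.0, -0.0], [1.0, 0.031, 0.0], [0.0, -0.0, -1.0]]
ft_force: [0.6, 0.3, -2.2]
grip_width: 0.015
gripper_force: 68.9
```

>>> servo_tool(
  deltas="0 0 0 1 0 0 0;0 0 0 1 0 0 0;0 0 0 1 0 0 0;0 0 0 0.7 0 0 0;0 0 0 0.5 0 0 0;0 0 0 0.3 0 0 0;0 0 0 0 0 0 0",
)

```text
time_s: 21.02
position: [0.5414, -0.023, 0.1881]
tool_rot: [[-0.031, 1.0, -0.0], [1.0, 0.031, -0.0], [-0.0, -0.0, -1.0]]
ft_force: [-0.5, -0.4, -3.9]
grip_width: 0.015
gripper_force: 68.9
```

>>> servo_tool(
  deltas="0 0 0 0.5 0 0 0;0 0 0 0.3 0 0 0;0 0 0 0.3 0 0 0;0 0 0 0 0 0 0",
)

```text
time_s: 21.35
position: [0.5414, -0.023, 0.187]
tool_rot: [[-0.031, 1.0, -0.0], [1.0, 0.031, 0.0], [0.0, -0.0, -1.0]]
ft_force: [-0.1, 0.6, -2.7]
grip_width: 0.015
gripper_force: 68.9
```

>>> servo_tool(
  deltas="0 0 0 0.4 0 0 0;0 0 0 0.2 0 0 0;0 0 0 0.2 0 0 0;0 0 0 0 0 0 0",
)

```text
time_s: 21.68
position: [0.5414, -0.023, 0.1862]
tool_rot: [[-0.031, 1.0, -0.0], [1.0, 0.031, 0.0], [0.0, -0.0, -1.0]]
ft_force: [0.7, 0.5, -2.7]
grip_width: 0.0148
gripper_force: 68.9
```

>>> servo_tool(
  deltas="0 0 0 0.2 0 0 0;0 0 0 0.2 0 0 0;0 0 0 0.2 0 0 0;0 0 0 0 0 0 0",
)

```text
time_s: 22.02
position: [0.5414, -0.023, 0.1859]
tool_rot: [[-0.031, 1.0, 0.0], [1.0, 0.031, -0.0], [-0.0, 0.0, -1.0]]
ft_force: [-0.4, -0.2, 0.5]
grip_width: 0.0149
gripper_force: 69.5
```

>>> servo_tool(
  deltas="0 0 0 0.2 0 0 0;0 0 0 0.2 0 0 0;0 0 0 0 0 0 0",
)

```text
time_s: 22.27
position: [0.5415, -0.0231, 0.1859]
tool_rot: [[-0.031, 1.0, 0.001], [1.0, 0.031, -0.0], [-0.0, 0.001, -1.0]]
ft_force: [-2.2, 0.1, 5.4]
grip_width: 0.0152
gripper_force: 70.2
```

Seated. Release and retreat upward.

>>> servo_tool(
  deltas="0.4 0 0 0 0 0 0;0.4 0 0 0 0 0 0;0.7 0 0 0 0 0 0;0.7 0 0 0 0 0 0;0.7 0 0 0 0 0 0;0.7 0 0 0 0 0 0",
)

```text
time_s: 22.77
position: [0.5414, -0.023, 0.1852]
tool_rot: [[-0.031, 1.0, -0.0], [1.0, 0.031, 0.0], [0.0, -0.0, -1.0]]
ft_force: [0.2, -0.8, -0.3]
grip_width: 0.0597
gripper_force: 0.0
```

>>> servo_tool(
  deltas="0.7 0 0 -5 0 0 0;0.7 0 0 -10 0 0 0;0.7 0 0 -20 0 0 0;0.7 0 0 -30 0 0 0;0.7 0 0 -30 0 0 0;0.7 0 0 -15 0 0 0;0.7 0 0 0 0 0 0;0.7 0 0 0 0 0 0",
)

```text
time_s: 23.43
position: [0.5414, -0.023, 0.2957]
tool_rot: [[-0.031, 1.0, 0.001], [1.0, 0.031, -0.0], [-0.0, 0.001, -1.0]]
ft_force: [-0.1, 0.0, -0.5]
grip_width: 0.0596
gripper_force: 0.0
```

Run:
```python
from h import *
s=env.observe();print(s["position"],s["time_s"],s["grip_width"])
ims=[]
for n in("wrist","scene"):
    p=env.get_image(n);w=cloud(p)
    m=(abs(w[...,0]-.5415)<.018)&(abs(w[...,1]+.023)<.11)&(w[...,2]>.172)&(w[...,2]<.187);q=w[m]
    r=cv2.minAreaRect((q[:,:2]*1000).astype(np.float32));print(n,len(q),np.round(r[0],1),np.round(r[1],1),round(r[2],1))
    for sg in(1,-1):
        k=q[(q[:,1]+.023)*sg>.065]
        if len(k):print("end",sg,len(k),k.mean(0).round(4),k.min(0).round(4),k.max(0).round(4))
    m=(abs(w[...,0]-.5415)<.03)&(abs(w[...,1]+.023)<.04)&(w[...,2]>.205)&(w[...,2]<.222);q=w[m]
    if len(q):print("grip",q.mean(0),q.min(0),q.max(0))
    im=p["img"][:,:,::-1];ims.append(cv2.resize(im if n=="wrist" else im[130:250,170:310],(400,300),interpolation=cv2.INTER_CUBIC))
cv2.imwrite("pics/m3.png",np.hstack(ims))
```

```text
[ 0.54143927 -0.02300064  0.29573039] 23.4333 0.059640311935900636
wrist 5196 [541.5 -23.5] [190.4  35.8] 89.9
end 1 1487 [0.5402 0.0575 0.1795] [0.5237 0.0421 0.172 ] [0.5595 0.0716 0.187 ]
end -1 854 [ 0.541  -0.1029  0.1794] [ 0.5235 -0.1187  0.172 ] [ 0.5591 -0.088   0.1869]
grip [ 0.54054831 -0.02093449  0.21285534] [ 0.53179027 -0.05229151  0.20501537] [0.54929764 0.00691427 0.21499777]
scene 250 [541.6 -23.3] [190.8  34.9] 89.7
end 1 38 [0.5362 0.0588 0.1789] [0.5246 0.0423 0.1732] [0.5552 0.0721 0.1861]
end -1 45 [ 0.5382 -0.1018  0.1798] [ 0.5237 -0.1186  0.1749] [ 0.5584 -0.0882  0.1864]
grip [ 0.54587207 -0.0228061   0.21086096] [ 0.53395997 -0.05289254  0.20509479] [0.5542444  0.00566206 0.21792419]
```

View pics/m3.png

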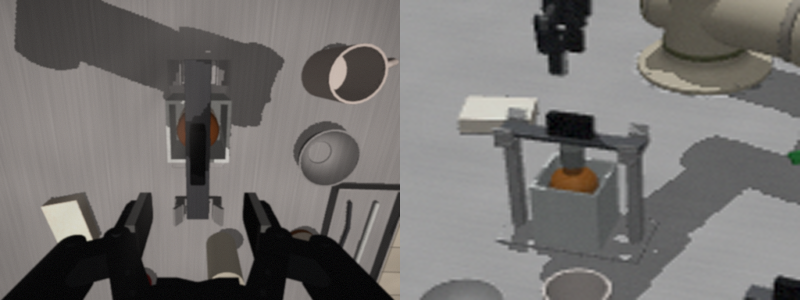

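The scene crop shows the bar (575,135) down in both forks with its grip up, and the bottle upright beneath it (575,180). The gripper is clear, so I'm handing in.

```bash
python3 -c "
from rig import env
print(env.close_job())"
```

```text
the job is handed in; nothing more can be done
None
```

The job is handed in: the bottle stands upright in the well and the long bar lies grip up, centred, with both ends down in the forks. The hand-in call returned no verdict.

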